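Lid and latch the specimen case

ROBOT

A 6-joint arm with a two-finger parallel gripper is mounted at the origin on the work surface. World frame = base frame: x ahead of the robot, y to its left, z up, the work surface at z = 0. Lengths are in m, angles in degrees, forces in N, time in s.
With the tool pointing down it reaches from about 0.4 to 0.825 m from the base axis. Payload 7 kg.
Tool frame: the origin (TCP) lies at the very end of the fingers, on their centre line; the grasp point (between the pads) lies behind it (r.grasp_offset is the z of the grasp point in the tool frame, in m); z points along the fingers, y is the direction in which the jaws open and shut (so a half turn about z gives the same grasp; the last joint's range is limited). The gripper opens to 88 mm and grips with 3 to 60 N. Pads are 19 mm wide; open, the fingers measure 130 mm over their backs; the gripper's body (78 mm by 193 mm) begins 47 mm behind the grasp point.
Start: joints at [-58.952, 20.546, 0.682, 0, -70.136, -16.507], TCP at [0.169, -0.653, 0.227] pointing down, gripper open.
Joint ranges: [-176.03, 176.03], [-82.01, 121.73], [-58.28, 71.71], [-173.87, 95.51], [-174.79, -0.11], [-173.66, 173.66]. Speed limits (degrees/s): [136.94, 136.94, 172.46, 180, 180, 180].

INTERFACE

Orientations are given as [roll, pitch, yaw] about the fixed x, y, z axes, in that order (R = Rz(yaw) Ry(pitch) Rx(roll)).
In Python, from plant import r gives the robot as it stands. The module is installed in compiled form; this text tells all that it offers.
- The arm moves only by the tool servo_tool, never from a script. Its argument "targets" is a list of rows, each an object of numbers: "dx", "dy", "dz": the shift along the world's x, y, z in cm; "spin": the turn about the world's z in rad; "grip": the opening in per cent of the stroke, from 0 (shut) to 100 (fully open). A call has exactly 10 rows; each row is the pose to reach, as a shift and turn from the pose commanded when the call began; what a row does not reach only later rows make up. A row lasts 1/12 s, in which the tool goes at most 41.7 mm and 7.16 degrees, less where a joint would pass 70% of its speed; a pose out of reach is approached as far as the arm can. A call with a gripper value outside its range is refused whole. The fingers move at their own pace and stop on an object; "squeeze" is the grip in N (left out, the last holds). Time passes only in rows, so rows that repeat a pose let the fingers close, or fill a call up. It gives the time, the measured TCP pose, the force and the opening at its end, in the units of the state.
- r.get_state(): the state, without advancing time (a new reading comes with each control period).
- r.capture(name): name is "side" or "top"; returns the picture (480x640x3 uint8, blue, green, red); there is no depth.
- r.get_calibration(name): a dict with "K" (3x3 intrinsics, pixels), "extrinsics" (4x4, takes a point from camera to world coordinates). Camera axes: x right, y down, z forward; pixel columns grow to the right and rows downward; lengths in m; the calibration is good to about 2 mm. A picture is of the moment at which its call begins. get_calibration takes no time and is no camera call.
- r.close_job(): hands the job in, once; it reports no verdict.
Trained networks look in the newest picture that a camera, given by its name, has taken for a name from the list of things; names that differ only in an ending like _2 or _b are one class to them, and where a whole thing is asked for, a point or a joint stands for the part that bears it (a point fixed in the world has none). Each returns a list of dicts, best first, with "p" (0 to 1); they miss things now and then, are a little off and sometimes report something else, mostly with a low value. They report only what shows in the picture. A call takes as long as a camera call. They do not tell look-alikes from the thing itself.
- r.cut_out(name, camera): "mask" (480x640 bool, what is visible of it) and "extent" ([left, top, right, bottom] in pixels, round what is visible of it).
The state is a dict: "time_s": time; "joints": joint angles; "qd": joint speeds; "joint_torque": joint torques, N m; "tcp_pos": TCP position; "eef_rot": TCP orientation; "contact_force": force on the tool from outside, world axes, zero at the start; "moment": the same for the moment, N m; "gripper_width": finger opening in m.
Only numpy, scipy, OpenCV 4.12 (cv2) and the standard library are available. Lean on these libraries where they do the work, as an engineer would, in place of code of your own. Each camera call takes 0.05 s, during which the arm holds its last target. There are 200 camera calls.

TASK

Close the specimen transport case for the courier: set its loose lid fully down on the case, right way up, without dropping it or forcing it, and secure it with both turnbuttons, swung so that they point straight inwards over the lid. A turnbutton that lies across the open mouth at the start has to be swung aside before the lid will go on. Leave everything else on the desk where it stands.

Things in the scene. Friction and masses are not known exactly. Their poses are not given: they have to be found in the camera images.
- case: grey specimen transport case, fixed to the desk, open at the top: 120 mm (its x) x 170 mm (its y), rim 80 mm above the desk, walls 12 mm, mouth 96 x 146 mm; contents reach 50 mm high. Origin at the centre of its underside, z up. From the middle of each short end (its +y and -y) an ear juts out 36 mm, carrying a turnbutton
- lid: grey loose lid, 0.25 kg: plate 120 x 170 x 6 mm (x, y, z) on a plug 88 x 138 x 8 mm that enters the case's mouth; on top a grip rib 12 mm thick (x), 60 mm long (y), 32 mm high. Origin at the centre of the plug's underside, z up: plate from z = 8 to 14 mm, rib to 46 mm. Seated, its origin is 72 mm above the case's origin. Fits either way round
- lid_rib (a point): point on the lid's rib, 10 mm below its top, 36 mm above the lid's origin
- turn_left (a joint): angle (rad) of the turnbutton on the case's +y end, about the vertical, positive counter-clockwise from above, -1.95 to 1.95. 0: the bar points straight inwards over the lid's place (secured); beyond about 1.45 either way it is clear of the lid. It stays where left. Flat aluminium bar 18 mm wide, 8 mm thick, ending 64 mm from the pivot, underside 89.5 mm above the desk
- pivot_left (a point): pivot axis of the turnbutton on the case's +y end, at (0, +107, 93.5) mm in the case's frame; 93.5 mm above the desk, mid-thickness of the bar, 3.5 mm of air between bar and seated lid plate
- knob_left (a point): middle of the upright knob of the turnbutton on the case's +y end, 113.5 mm above the desk; round steel, 14 mm diameter, 55 mm from the pivot; reaches from 97.5 to 129.5 mm above the desk
- turn_right (a joint): angle (rad) of the turnbutton on the case's -y end, about the vertical, positive counter-clockwise from above, -1.95 to 1.95. 0: the bar points straight inwards over the lid's place (secured); beyond about 1.45 either way it is clear of the lid. It stays where left. Flat aluminium bar 18 mm wide, 8 mm thick, ending 64 mm from the pivot, underside 89.5 mm above the desk
- pivot_right (a point): pivot axis of the turnbutton on the case's -y end, at (0, -107, 93.5) mm in the case's frame; 93.5 mm above the desk, mid-thickness of the bar, 3.5 mm of air between bar and seated lid plate
- knob_right (a point): middle of the upright knob of the turnbutton on the case's -y end, 113.5 mm above the desk; round steel, 14 mm diameter, 55 mm from the pivot; reaches from 97.5 to 129.5 mm above the desk
- jar_front: closed specimen jar with screw cap, 50 mm diameter, 65 mm high, close in front of the case; origin at the centre of its underside. Must not be disturbed
- jar_back: closed specimen jar with screw cap, 56 mm diameter, 75 mm high, close behind the case; origin at the centre of its underside. Must not be disturbed
- bottle_mid: slim reagent bottle, 36 mm diameter, 125 mm high, standing between case and lid; origin at the centre of its underside. Must not be disturbed
- cup: open white specimen cup, 52 mm diameter at the rim, 60 mm high, close behind the lid; origin at the centre of its underside. Must not be disturbed
- slide_box: cardboard slide box 45 x 85 x 30 mm (x, y, z) lying close in front of the lid; origin at the centre of its underside. Must not be disturbed
- rack: blue tube rack holding glass tubes, 70 x 150 mm (x, y), 103 mm high, behind the middle of the work area; origin at the centre of its underside. Must not be disturbed
There are look-alikes about, which are no part of the job. Leave any orange or purple look-alike of the lid alone.

How it is judged:
By the outcome, as a careful person would: the job done as asked, in the order asked, and still so for the second after the job is handed in, with the robot touching nothing.
It also fails if it takes over 72 s, if anything falls off the work surface, if the arm or the gripper's body presses on something with over 40 N, if the wrist force passes 120 N, or if a joint passes its speed limit or range.

## Working session

There is one attempt and no reset: what is moved stays moved. The work goes in short steps, Python scripts to look and compute and a tool call to move; the robot and the scene stay as the last step left them, time stands still between calls to the robot, and variables do not carry over. Pictures are saved under pics/ and viewed, about 8 in all and at most 12, crops included, and the job is handed in when it is done.

Besides the shell and the picture viewer there is one more tool, called after "Request:" as name(argument=value, ...) on one line, values as JSON. servo_tool: Moves the arm, as the interface text tells. Its arguments: {"type":"object","properties":{"targets":{"type":"array"},"squeeze":{"type":"number"}},"required":["targets"]}

```bash
mkdir -p pics; ls
python3 - <<'E'
from plant import r
import cv2,numpy as np
for c in("side","top"):
    cv2.imwrite(f"pics/{c}0.png",r.capture(c)); k=r.get_calibration(c); print(c,np.round(k["K"],1).tolist(),np.round(k["extrinsics"],4).tolist())
    for n in("case","lid","lid_rib","turn_left","knob_left","knob_right","bottle_mid"):
        print(n,[(round(d["p"],2),d["extent"],np.argwhere(d["mask"]).mean(0).round(1)[::-1].tolist()) for d in r.cut_out(n,c)][:4])
s=r.get_state();print(s,r.grasp_offset)
E
```

```text
pics
side [[586.3, 0.0, 320.9], [0.0, 586.3, 237.0], [0.0, 0.0, 1.0]] [[-0.9453, -0.2026, 0.2554, 0.1635], [-0.3254, 0.5376, -0.7779, 0.9759], [0.0203, -0.8185, -0.5742, 0.8406], [0.0, 0.0, 0.0, 1.0]]
case [(0.84, [301.3, 158.2, 362.8, 246.6], [330.5, 208.2])]
lid [(0.92, [209.6, 297.6, 313.0, 372.9], [260.7, 333.9]), (0.86, [327.0, 264.0, 420.8, 320.2], [371.5, 290.8]), (0.71, [365.7, 368.7, 468.3, 459.9], [415.2, 410.7])]
lid_rib [(0.74, [367.7, 364.7, 470.7, 458.6], [415.1, 411.0]), (0.7, [209.0, 298.3, 312.9, 372.5], [260.6, 333.9]), (0.7, [327.1, 264.6, 418.0, 317.4], [371.9, 290.6])]
turn_left [(0.63, [304.9, 192.4, 329.5, 216.4], [316.0, 207.0]), (0.54, [171.7, 212.1, 240.5, 278.8], [205.3, 243.9])]
knob_left [(0.65, [303.3, 192.9, 330.7, 220.0], [315.6, 206.2])]
knob_right [(0.62, [308.0, 187.4, 330.0, 219.8], [315.7, 206.6]), (0.48, [316.1, 163.2, 341.0, 175.7], [326.3, 170.7])]
bottle_mid [(0.95, [262.1, 219.5, 280.5, 273.8], [273.0, 250.0])]
top [[459.2, 0.0, 321.8], [0.0, 459.2, 242.0], [0.0, 0.0, 1.0]] [[0.0084, -0.9897, 0.1433, 0.3337], [-0.9997, -0.0052, 0.0224, -0.015
[... 861 characters left out ...]
15.5], [327.4, 203.6])]
{'time_s': 0.8, 'joints': array([-5.89536208e+01,  2.05439316e+01,  6.83080941e-01,  1.82430476e-04,
       -7.01375864e+01, -1.65095225e+01]), 'qd': array([ 0.03584681,  0.0680896 ,  0.00045677, -0.06153995,  0.00862808,
        0.00839761]), 'joint_torque': array([ 1.91302315e-03, -5.82282901e+01,  2.93294352e+01,  7.00201035e+00,
        1.26728055e-02, -2.48179930e-05]), 'tcp_pos': array([ 0.1694315 , -0.65336598,  0.22659779]), 'eef_rot': array([-1.79998453e+02,  2.79626690e-04, -1.65463081e+02]), 'contact_force': array([ 0.23823989,  0.46606646, -0.13421152]), 'moment': array([ 0.03987197,  0.00353406, -0.04343546]), 'gripper_width': 0.08786810668125469} -0.0188
```

Run:
```python
import cv2
a=cv2.imread("pics/top0.png")[130:430,150:510]
cv2.imwrite("pics/topc.png",cv2.resize(a,(720,600),interpolation=cv2.INTER_CUBIC))
```

```text
(no output)
```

View pics/topc.png

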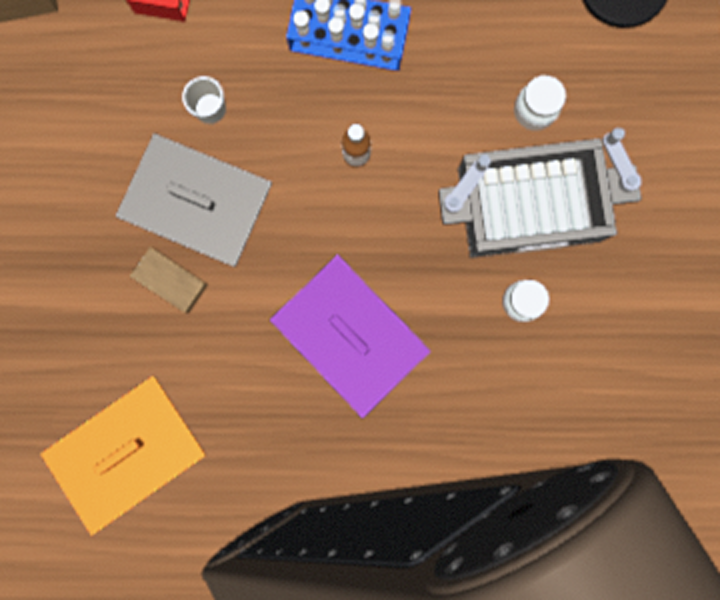

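View pics/side0.png

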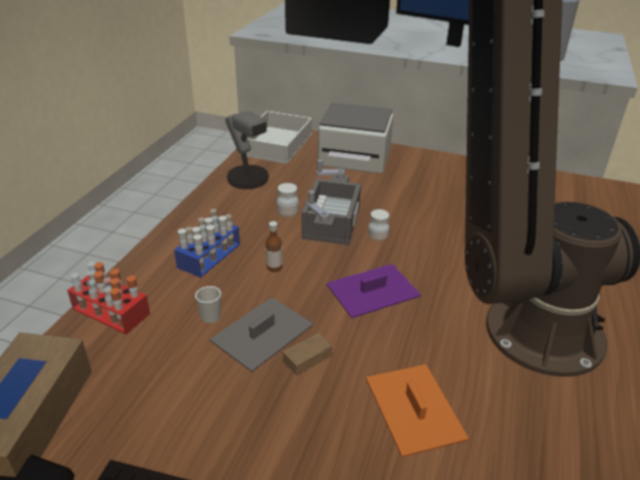

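The top view, cropped as (px − 150, py − 130) × 2, shows the grey lid at about (193,200) and the case at (540,195). The left turnbutton lies across the mouth, from pivot (455,203) to knob (483,163). The right one points away, from pivot (632,183) to knob (616,135). The side view agrees: the lid is upright at (261,334).

```bash
cat > h.py <<'E'
from plant import r
import cv2,numpy as np
CAL={c:r.get_calibration(c) for c in("side","top")}
def p2w(c,uv,z):
    uv=np.atleast_2d(np.asarray(uv,float)); K,E=CAL[c]["K"],CAL[c]["extrinsics"]
    d=np.c_[uv,np.ones(len(uv))]@np.linalg.inv(K).T@E[:3,:3].T; o=E[:3,3]
    return (o+d*((z-o[2])/d[:,2])[:,None])[:,:2]
def w2p(c,P):
    K,E=CAL[c]["K"],CAL[c]["extrinsics"]; q=(np.atleast_2d(P)-E[:3,3])@E[:3,:3]@K.T
    return q[:,:2]/q[:,2:]
def rect(c,mask,z):
    ct=max(cv2.findContours(mask.astype(np.uint8),0,2)[0],key=cv2.contourArea)[:,0]
    return cv2.minAreaRect((p2w(c,ct,z)*1000).astype(np.float32))
def crop(img,x0,y0,x1,y1,f,name): cv2.imwrite(name,cv2.resize(img[y0:y1,x0:x1],None,fx=f,fy=f,interpolation=cv2.INTER_CUBIC))
E
python3 - <<'E'
from h import *
im=cv2.imread("pics/top0.png"); sd=cv2.imread("pics/side0.png")
r.capture("top")
print("lid top",[rect("top",d["mask"],.014) for d in r.cut_out("lid","top")])
for n in("bottle_mid","jar_front","jar_back","cup","rack"):
    d=r.cut_out(n,"top")[:1]; print(n,[p2w("top",[(d[0]["extent"][0]+d[0]["extent"][2])/2,(d[0]["extent"][1]+d[0]["extent"][3])/2],.05).round(3).tolist() if d else 0])
r.capture("side"); print("lid side",[rect("side",d["mask"],.014) for d in r.cut_out("lid","side")])
a=cv2.resize(im[185:265,365:475],None,fx=7,fy=7,interpolation=cv2.INTER_CUBIC)[:, :770]
cv2.imwrite("pics/case.png",a)
for uv,z,n in[((377.5,231.5),.0975,"pivL"),((391.5,211),.1295,"knobL"),((465.5,221.5),.0975,"pivR"),((458,197),.1295,"knobR")]:
    print(n,p2w("top",uv,z).round(4))
E
```

```text
lid top [((361.5154724121094, 3.2205734252929688), (168.0589599609375, 118.86182403564453), 45.134666442871094), ((209.9907989501953, 285.53729248046875), (120.7769546508789, 171.55113220214844), 34.94290542602539), ((534.6947631835938, 206.48899841308594), (170.9231414794922, 121.3011474609375), 67.46365356445312)]
bottle_mid [[[0.596, -0.005]]]
jar_front [[[0.404, -0.219]]]
jar_back [[[0.644, -0.239]]]
cup [[[0.658, 0.194]]]
rack [[[0.754, 0.01]]]
lid side [((534.4659423828125, 208.4180450439453), (172.5729522705078, 123.45121765136719), 67.7702407836914), ((360.5355224609375, 5.387382507324219), (173.89935302734375, 124.39738464355469), 43.7900390625), ((211.345458984375, 286.81427001953125), (122.4260025024414, 174.21539306640625), 35.57112121582031)]
pivL [[ 0.5172 -0.1245]]
knobL [[ 0.5606 -0.1544]]
pivR [[ 0.5425 -0.3347]]
knobR [[ 0.5946 -0.31  ]]
```

View pics/case.png

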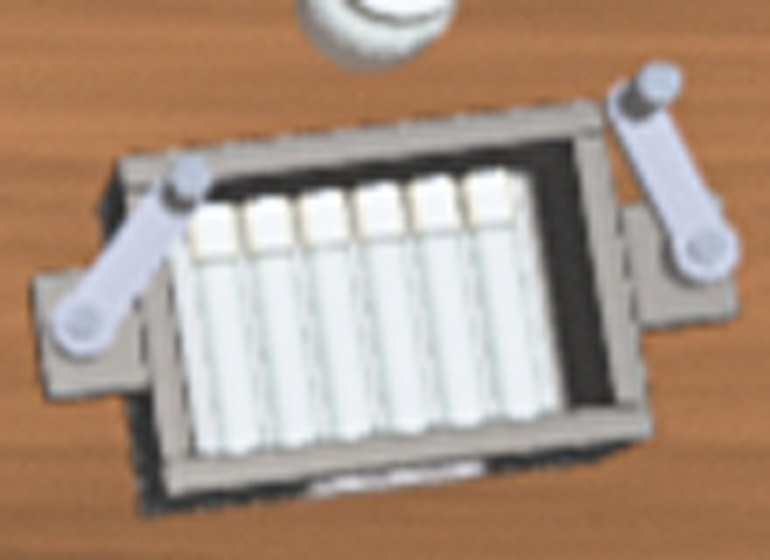

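Run:
```python
from h import *
from scipy.optimize import least_squares
t=lambda x,y:(x/7+365-.43,y/7+185-.43)
pts=[(0,107,97.5),(0,-107,97.5),(60,85,80),(60,-85,80),(-60,-85,80),(-60,85,80)]
uv=np.array([t(82,325),t(707,246),t(122,160),t(601,102),t(650,435),t(165,492)])
def W(p):
    c,s=np.cos(p[2]),np.sin(p[2]); P=np.array(pts)/1000
    return np.c_[p[0]+c*P[:,0]-s*P[:,1],p[1]+s*P[:,0]+c*P[:,1],P[:,2]]
f=least_squares(lambda p:(w2p("top",W(p))-uv).ravel(),[.53,-.23,.1],loss="soft_l1"); p=f.x
print(p[:2],np.degrees(p[2]),(w2p("top",W(p))-uv).round(1).tolist())
w=W(p)
print("piv",w[:2].round(4))
for i,k,n,in_ in[(0,t(187,178),"L",-90),(1,t(658,84),"R",90)]:
    kk=p2w("top",k,.1295)[0]; d=kk-w[i,:2]; a=np.degrees(np.arctan2(d[1],d[0]))
    print(n,kk,np.linalg.norm(d),a,"joint deg",a-in_-np.degrees(p[2]))
# side overlay check
im=cv2.imread("pics/side0.png"); g=cv2.resize(im[140:260,270:400],None,fx=6,fy=5,interpolation=cv2.INTER_CUBIC); g=cv2.resize(im[140:240,290:390],None,fx=6,fy=6,interpolation=cv2.INTER_CUBIC)
L=[p2w("top",t(187,178),.1295)[0],p2w("top",t(658,84),.1295)[0]]
for q in np.vstack([w,np.c_[L,[.1295]*2]]):
    u=(w2p("side",q)[0]-[289.5,139.5])*6; cv2.drawMarker(g,tuple(int(v) for v in u),(0,0,255),0,12,1)
cv2.imwrite("pics/sidecase.png",g)
```

```text
[ 0.53232015 -0.22821689] 7.179734363882509 [[0.2, -0.2], [-0.3, 0.5], [-0.6, -0.5], [-0.1, -0.4], [0.8, 0.2], [0.0, 0.4]]
piv [[ 0.5189 -0.1221  0.0975]
 [ 0.5457 -0.3344  0.0975]]
L [ 0.56295133 -0.15390948] 0.05432337563257807 -35.899834813148075 joint deg 46.920430822969415
R [ 0.59562711 -0.31134973] 0.05498806232146905 24.757902119105555 joint deg -72.42183224477695
```

View pics/sidecase.png

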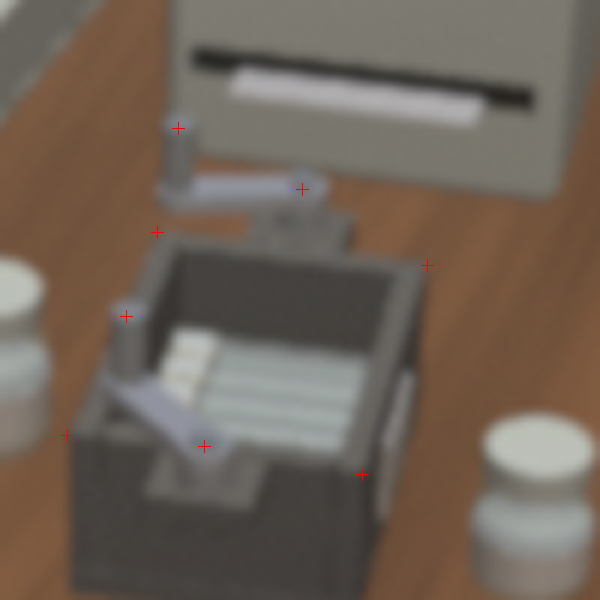

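The side overlay agrees within about 2 px. The case is at roughly (0.532, −0.228) with yaw +7.2°. The left button is at +47° and the right at −72°, so both must swing past ±83°. I'll start with the right one.

Request:
servo_tool(targets=[{"dx":3,"dy":2.4,"spin":0.02,"grip":50},{"dx":6.2,"dy":5,"spin":0.04,"grip":50},{"dx":9.4,"dy":7.6,"spin":0.06,"grip":50},{"dx":12.6,"dy":10.2,"spin":0.08,"grip":50},{"dx":15.8,"dy":12.8,"spin":0.1,"grip":50},{"dx":19,"dy":15.4,"spin":0.12,"grip":50},{"dx":22.2,"dy":18,"spin":0.14,"grip":50},{"dx":25.4,"dy":20.6,"spin":0.16,"grip":50},{"dx":28.6,"dy":23.2,"spin":0.18,"grip":50},{"dx":31.8,"dy":25.8,"spin":0.18,"grip":50}])

```text
validation failed for argument at $.ta...
```

Request:
servo_tool(targets=[{"dx":2.7,"dy":2.2,"grip":50},{"dx":5.4,"dy":4.3,"grip":50},{"dx":8,"dy":6.3,"grip":50},{"dx":10,"dy":8,"dz":-1,"grip":50},{"dx":10.7,"dy":8.5,"dz":-3.5,"grip":50},{"dx":10.7,"dy":8.5,"dz":-5.5,"grip":50},{"dx":10.7,"dy":8.5,"dz":-7.2,"grip":50},{"dx":10.7,"dy":8.5,"dz":-7.2,"grip":50},{"dx":10.7,"dy":8.5,"dz":-7.2,"grip":50},{"dx":10.7,"dy":8.5,"dz":-7.2,"grip":50}])

```text
validation failed for argument at $.ta...
```

Run:
```python
from h import *
s=r.get_state(); print(s["tcp_pos"],s["eef_rot"],s["joints"].round(1))
a=r.capture("side"); crop(a,270,90,390,200,5,"pics/s1.png")
```

```text
[ 0.16946357 -0.65336072  0.22658621] [-1.79997763e+02  1.13645949e-03 -1.65459443e+02] [-59.   20.5   0.7  -0.  -70.1 -16.5]
```

View pics/s1.png

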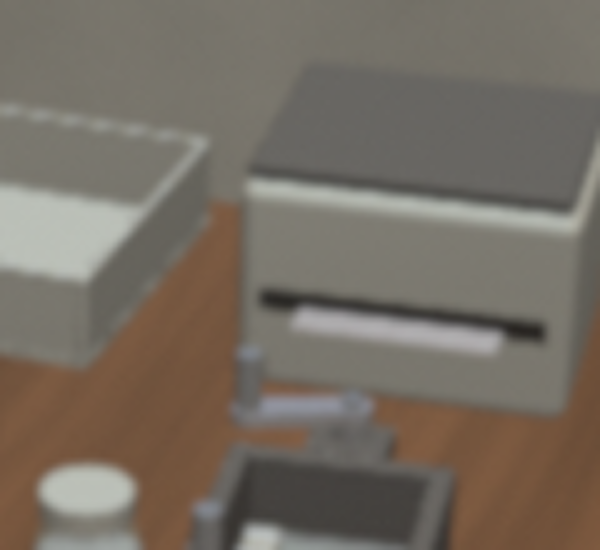

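Both calls were refused and the arm hasn't moved: the picture shows the scene unchanged, with the right knob at about (249,355) in the crop. I'll send every field in each row.

Request:
servo_tool(targets=[{"dx":3,"dy":2.4,"dz":0,"spin":0.02,"grip":50},{"dx":6.2,"dy":5,"dz":0,"spin":0.04,"grip":50},{"dx":9.4,"dy":7.6,"dz":0,"spin":0.06,"grip":50},{"dx":12.6,"dy":10.2,"dz":0,"spin":0.08,"grip":50},{"dx":15.8,"dy":12.8,"dz":0,"spin":0.1,"grip":50},{"dx":19,"dy":15.4,"dz":0,"spin":0.12,"grip":50},{"dx":22.2,"dy":18,"dz":0,"spin":0.14,"grip":50},{"dx":25.4,"dy":20.6,"dz":0,"spin":0.16,"grip":50},{"dx":28.6,"dy":23.2,"dz":0,"spin":0.18,"grip":50},{"dx":31.8,"dy":25.8,"dz":0,"spin":0.18,"grip":50}])

```text
time_s: 2.13
tcp_pos: [0.4889, -0.3938, 0.2269]
eef_rot: [-180.0, 0.0, -155.1]
contact_force: [1.0, -1.3, 0.4]
gripper_width: 0.0442
```

Request:
servo_tool(targets=[{"dx":2.7,"dy":2.2,"dz":0,"spin":0,"grip":50},{"dx":5.4,"dy":4.3,"dz":0,"spin":0,"grip":50},{"dx":8,"dy":6.3,"dz":0,"spin":0,"grip":50},{"dx":10,"dy":8,"dz":-1,"spin":0,"grip":50},{"dx":10.6,"dy":8.3,"dz":-3.5,"spin":0,"grip":50},{"dx":10.6,"dy":8.3,"dz":-5.5,"spin":0,"grip":50},{"dx":10.6,"dy":8.3,"dz":-7.2,"spin":0,"grip":50},{"dx":10.6,"dy":8.3,"dz":-8,"spin":0,"grip":50},{"dx":10.6,"dy":8.3,"dz":-8,"spin":0,"grip":50},{"dx":10.6,"dy":8.3,"dz":-8,"spin":0,"grip":50}])

```text
time_s: 2.97
tcp_pos: [0.5935, -0.3127, 0.147]
eef_rot: [-180.0, -0.0, -155.1]
contact_force: [-0.5, -0.3, 0.8]
gripper_width: 0.0438
```

Run:
```python
from h import *
s=r.get_state(); print(s["tcp_pos"],s["eef_rot"],s["joints"].round(1))
a=r.capture("side"); crop(a,270,120,390,220,6,"pics/s2.png")
```

```text
[ 0.59353089 -0.31267183  0.146959  ] [-1.79984054e+02 -1.94231822e-02 -1.55142970e+02] [-11.2  23.3  -5.9   0.  -60.8 -54. ]
```

View pics/s2.png

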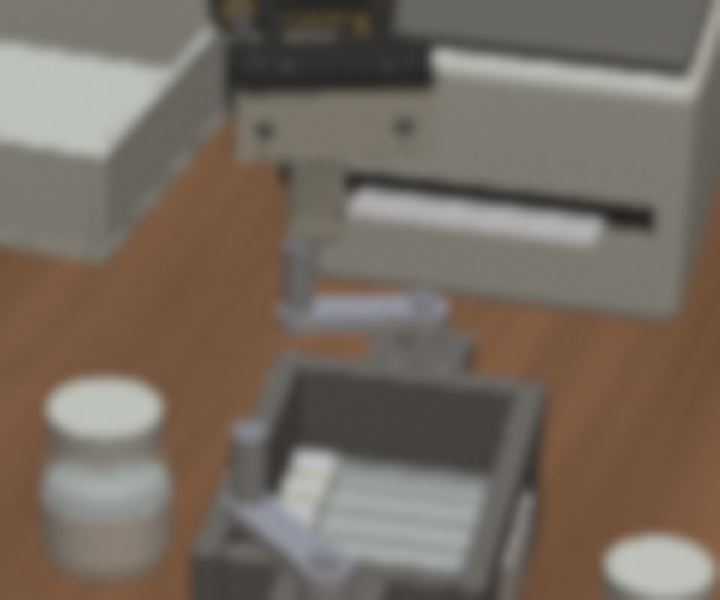

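The finger centre sits at about (316,242) and the knob top at (300,250), so the jaws straddle the knob, roughly 3 mm short radially. Next: descend, grip and swing.

Request:
servo_tool(targets=[{"dx":0.2,"dy":0.15,"dz":-1.5,"spin":0,"grip":50},{"dx":0.2,"dy":0.15,"dz":-3,"spin":0,"grip":50},{"dx":0.2,"dy":0.15,"dz":-4.4,"spin":0,"grip":50},{"dx":0.2,"dy":0.15,"dz":-4.4,"spin":0,"grip":50},{"dx":0.2,"dy":0.15,"dz":-4.4,"spin":0,"grip":14},{"dx":0.2,"dy":0.15,"dz":-4.4,"spin":0,"grip":14},{"dx":0.2,"dy":0.15,"dz":-4.4,"spin":0,"grip":14},{"dx":0.2,"dy":0.15,"dz":-4.4,"spin":0,"grip":14},{"dx":0.2,"dy":0.15,"dz":-4.4,"spin":0,"grip":14},{"dx":0.2,"dy":0.15,"dz":-4.4,"spin":0,"grip":14}], squeeze=6)

```text
time_s: 3.85
tcp_pos: [0.596, -0.3111, 0.1033]
eef_rot: [-179.9, 0.1, -155.1]
contact_force: [0.6, 0.4, 1.8]
gripper_width: 0.0136
```

Request:
servo_tool(targets=[{"dx":0.12,"dy":-0.28,"dz":0,"spin":-0.055,"grip":10},{"dx":0.22,"dy":-0.57,"dz":0,"spin":-0.11,"grip":10},{"dx":0.3,"dy":-0.86,"dz":0,"spin":-0.165,"grip":10},{"dx":0.37,"dy":-1.15,"dz":0,"spin":-0.22,"grip":10},{"dx":0.42,"dy":-1.45,"dz":0,"spin":-0.275,"grip":10},{"dx":0.46,"dy":-1.75,"dz":0,"spin":-0.33,"grip":10},{"dx":0.49,"dy":-2.05,"dz":0,"spin":-0.385,"grip":10},{"dx":0.5,"dy":-2.4,"dz":0,"spin":-0.44,"grip":10},{"dx":0.5,"dy":-2.4,"dz":0,"spin":-0.44,"grip":10},{"dx":0.5,"dy":-2.4,"dz":0,"spin":-0.44,"grip":10}])

```text
time_s: 4.68
tcp_pos: [0.6014, -0.3351, 0.1033]
eef_rot: [-180.0, 0.1, 179.7]
contact_force: [1.9, 0.5, 2.7]
gripper_width: 0.0136
```

Request:
servo_tool(targets=[{"dx":0,"dy":0,"dz":0,"spin":0,"grip":50},{"dx":0,"dy":0,"dz":0,"spin":0,"grip":50},{"dx":0,"dy":0,"dz":0.5,"spin":0,"grip":50},{"dx":0,"dy":0,"dz":3,"spin":0,"grip":50},{"dx":-0.2,"dy":1,"dz":5,"spin":-0.1,"grip":50},{"dx":-1,"dy":4.5,"dz":5,"spin":-0.2,"grip":50},{"dx":-1.8,"dy":8,"dz":5,"spin":-0.31,"grip":50},{"dx":-2.6,"dy":11.5,"dz":5,"spin":-0.42,"grip":50},{"dx":-3.4,"dy":15,"dz":5,"spin":-0.53,"grip":50},{"dx":-4,"dy":18.1,"dz":5,"spin":-0.62,"grip":50}])

```text
time_s: 5.52
tcp_pos: [0.5592, -0.1521, 0.1528]
eef_rot: [-180.0, -0.0, 143.8]
contact_force: [-0.3, 0.5, -0.4]
gripper_width: 0.044
```

Request:
servo_tool(targets=[{"dx":0,"dy":0,"dz":0,"spin":0,"grip":50},{"dx":0,"dy":0,"dz":-1.5,"spin":0,"grip":50},{"dx":0,"dy":0,"dz":-3,"spin":0,"grip":50},{"dx":0,"dy":0,"dz":-4.9,"spin":0,"grip":50},{"dx":0,"dy":0,"dz":-4.9,"spin":0,"grip":50},{"dx":0,"dy":0,"dz":-4.9,"spin":0,"grip":14},{"dx":0,"dy":0,"dz":-4.9,"spin":0,"grip":14},{"dx":0,"dy":0,"dz":-4.9,"spin":0,"grip":14},{"dx":0,"dy":0,"dz":-4.9,"spin":0,"grip":14},{"dx":0,"dy":0,"dz":-4.9,"spin":0,"grip":14}])

```text
time_s: 6.35
tcp_pos: [0.5609, -0.154, 0.1044]
eef_rot: [180.0, 0.1, 144.1]
contact_force: [-0.1, -0.1, 0.7]
gripper_width: 0.0162
```

Request:
servo_tool(targets=[{"dx":0,"dy":0,"dz":0,"spin":0,"grip":10},{"dx":0.33,"dy":0.49,"dz":0,"spin":0.11,"grip":10},{"dx":0.6,"dy":1.01,"dz":0,"spin":0.22,"grip":10},{"dx":0.81,"dy":1.57,"dz":0,"spin":0.33,"grip":10},{"dx":0.96,"dy":2.14,"dz":0,"spin":0.44,"grip":10},{"dx":1.05,"dy":2.73,"dz":0,"spin":0.56,"grip":10},{"dx":1.07,"dy":3.31,"dz":0,"spin":0.67,"grip":10},{"dx":1.02,"dy":3.9,"dz":0,"spin":0.78,"grip":10},{"dx":0.91,"dy":4.49,"dz":0,"spin":0.89,"grip":10},{"dx":0.91,"dy":4.49,"dz":0,"spin":0.89,"grip":10}])

```text
time_s: 7.18
tcp_pos: [0.5696, -0.1086, 0.1042]
eef_rot: [-180.0, 0.0, -164.6]
contact_force: [-0.6, -0.9, 2.7]
gripper_width: 0.0136
```

Request:
servo_tool(targets=[{"dx":0,"dy":0,"dz":0,"spin":0,"grip":50},{"dx":0,"dy":0,"dz":0,"spin":0,"grip":50},{"dx":0,"dy":0,"dz":1,"spin":0,"grip":50},{"dx":0,"dy":0,"dz":5,"spin":0,"grip":50},{"dx":-0.5,"dy":1,"dz":8.5,"spin":0.1,"grip":50},{"dx":-1,"dy":5,"dz":9.5,"spin":0.2,"grip":50},{"dx":-1.5,"dy":9,"dz":9.5,"spin":0.3,"grip":50},{"dx":-2,"dy":13,"dz":9.5,"spin":0.4,"grip":50},{"dx":-2.5,"dy":17,"dz":9.5,"spin":0.5,"grip":50},{"dx":-3,"dy":21,"dz":9.5,"spin":0.6,"grip":50}])

```text
time_s: 8.02
tcp_pos: [0.5392, 0.1025, 0.1997]
eef_rot: [-180.0, 0.1, -130.4]
contact_force: [1.1, 1.1, -0.3]
gripper_width: 0.0439
```

Request:
servo_tool(targets=[{"dx":-0.2,"dy":4,"dz":0,"spin":0.1,"grip":50},{"dx":-0.4,"dy":8,"dz":0,"spin":0.2,"grip":50},{"dx":-0.5,"dy":10.6,"dz":-2,"spin":0.31,"grip":50},{"dx":-0.5,"dy":10.6,"dz":-6,"spin":0.31,"grip":50},{"dx":-0.5,"dy":10.6,"dz":-10,"spin":0.31,"grip":50},{"dx":-0.5,"dy":10.6,"dz":-13,"spin":0.31,"grip":50},{"dx":-0.5,"dy":10.6,"dz":-13,"spin":0.31,"grip":50},{"dx":-0.5,"dy":10.6,"dz":-13,"spin":0.31,"grip":50},{"dx":-0.5,"dy":10.6,"dz":-13,"spin":0.31,"grip":50},{"dx":-0.5,"dy":10.6,"dz":-13,"spin":0.31,"grip":50}])

```text
time_s: 8.85
tcp_pos: [0.5362, 0.2079, 0.0712]
eef_rot: [-179.9, 0.2, -112.8]
contact_force: [0.2, 0.1, 0.6]
gripper_width: 0.0441
```

Run:
```python
from h import *
s=r.get_state(); print(s["tcp_pos"],s["eef_rot"],s["joints"].round(1))
a=r.capture("side"); b=r.capture("top")
f=lambda i,x0,y0,x1,y1,k:cv2.resize(i[y0:y1,x0:x1],None,fx=k,fy=k,interpolation=cv2.INTER_CUBIC)
A=f(a,190,240,330,390,4)[:560]; B=f(b,360,185,480,265,4); C=np.zeros((560,560+480-260,3),np.uint8)
A=f(a,190,240,310,380,4); C=np.zeros((560,780,3),np.uint8); C[:,:300+180]=A; 
B=f(b,365,190,475,260,2.7); C[:B.shape[0],482:482+B.shape[1]]=B[:,:298]; cv2.imwrite("pics/s3.png",C)
```

```text
[0.53618713 0.20786028 0.07123326] [-179.87159236    0.19286465 -112.76834263] [ 40.7  19.6 -23.5   0.  -46.7 -63.5]
```

View pics/s3.png

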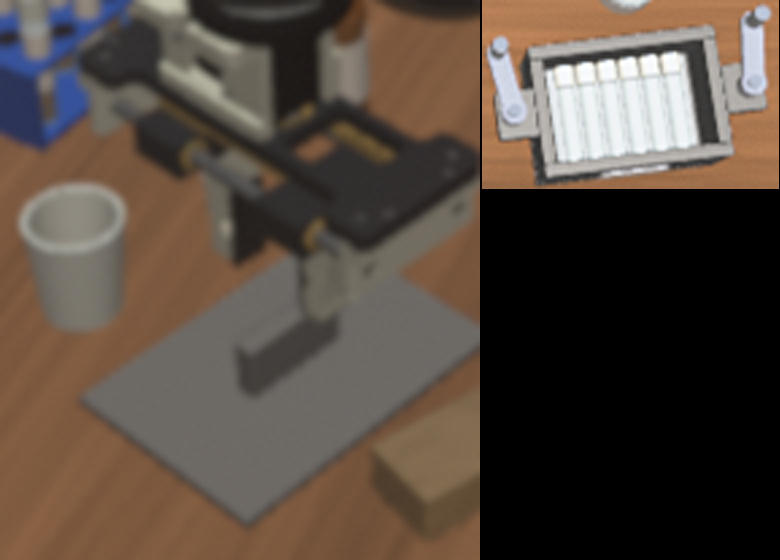

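The lid is upright and the jaws (finger tips at (320,315) and (240,262)) straddle the rib, centred at (288,328). The top inset shows both turnbuttons clear of the mouth. Next: descend and grip.

Request:
servo_tool(targets=[{"dx":-0.1,"dy":0,"dz":-1.8,"spin":0,"grip":50},{"dx":-0.1,"dy":0,"dz":-3.6,"spin":0,"grip":50},{"dx":-0.1,"dy":0,"dz":-4.6,"spin":0,"grip":50},{"dx":-0.1,"dy":0,"dz":-5.1,"spin":0,"grip":50},{"dx":-0.1,"dy":0,"dz":-5.1,"spin":0,"grip":50},{"dx":-0.1,"dy":0,"dz":-5.1,"spin":0,"grip":10},{"dx":-0.1,"dy":0,"dz":-5.1,"spin":0,"grip":10},{"dx":-0.1,"dy":0,"dz":-5.1,"spin":0,"grip":10},{"dx":-0.1,"dy":0,"dz":-5.1,"spin":0,"grip":10},{"dx":-0.1,"dy":0,"dz":-5.1,"spin":0,"grip":10}], squeeze=30)

```text
time_s: 9.78
tcp_pos: [0.5338, 0.2072, 0.0181]
eef_rot: [-180.0, 0.0, -112.7]
contact_force: [-0.0, -1.7, 1.1]
gripper_width: 0.016
```

Request:
servo_tool(targets=[{"dx":0,"dy":0,"dz":0,"spin":0,"grip":5},{"dx":0,"dy":0,"dz":0,"spin":0,"grip":5},{"dx":0,"dy":0,"dz":0.5,"spin":0,"grip":5},{"dx":0,"dy":0,"dz":2,"spin":0,"grip":5},{"dx":0,"dy":0,"dz":4.5,"spin":0,"grip":5},{"dx":0,"dy":0,"dz":8,"spin":0,"grip":5},{"dx":0,"dy":0,"dz":11.5,"spin":0,"grip":5},{"dx":0,"dy":0,"dz":15,"spin":0,"grip":5},{"dx":0,"dy":0,"dz":18,"spin":0,"grip":5},{"dx":0,"dy":0,"dz":18.5,"spin":0,"grip":5}])

```text
time_s: 10.62
tcp_pos: [0.5356, 0.2081, 0.2087]
eef_rot: [-179.7, 0.4, -112.7]
contact_force: [1.0, 0.5, -2.1]
gripper_width: 0.0116
```

Request:
servo_tool(targets=[{"dx":0,"dy":-1,"dz":0,"spin":0.02,"grip":5},{"dx":0,"dy":-3,"dz":0,"spin":0.05,"grip":5},{"dx":0,"dy":-6,"dz":0,"spin":0.1,"grip":5},{"dx":0,"dy":-9,"dz":0,"spin":0.15,"grip":5},{"dx":0,"dy":-12.2,"dz":0,"spin":0.2,"grip":5},{"dx":0,"dy":-15.4,"dz":0,"spin":0.25,"grip":5},{"dx":0,"dy":-18.6,"dz":0,"spin":0.3,"grip":5},{"dx":0,"dy":-21.8,"dz":0,"spin":0.35,"grip":5},{"dx":0,"dy":-25,"dz":0,"spin":0.4,"grip":5},{"dx":0,"dy":-28.2,"dz":0,"spin":0.45,"grip":5}])

```text
time_s: 11.45
tcp_pos: [0.5325, -0.0764, 0.202]
eef_rot: [179.9, 0.0, -86.8]
contact_force: [1.2, 0.2, -1.4]
gripper_width: 0.0117
```

Request:
servo_tool(targets=[{"dx":0,"dy":-3.2,"dz":0,"spin":0.03,"grip":5},{"dx":-0.1,"dy":-6.4,"dz":0,"spin":0.05,"grip":5},{"dx":-0.2,"dy":-9.6,"dz":0,"spin":0.07,"grip":5},{"dx":-0.2,"dy":-12.4,"dz":0,"spin":0.07,"grip":5},{"dx":-0.2,"dy":-14.4,"dz":0,"spin":0.07,"grip":5},{"dx":-0.2,"dy":-15.4,"dz":-2,"spin":0.07,"grip":5},{"dx":-0.2,"dy":-15.4,"dz":-4,"spin":0.07,"grip":5},{"dx":-0.2,"dy":-15.4,"dz":-6.5,"spin":0.07,"grip":5},{"dx":-0.2,"dy":-15.4,"dz":-8,"spin":0.07,"grip":5},{"dx":-0.2,"dy":-15.4,"dz":-8,"spin":0.07,"grip":5}])

```text
time_s: 12.28
tcp_pos: [0.5283, -0.2284, 0.1183]
eef_rot: [179.6, 0.2, -83.0]
contact_force: [-1.1, 0.9, -2.3]
gripper_width: 0.0119
```

Run:
```python
from h import *
s=r.get_state(); print(s["tcp_pos"],s["eef_rot"])
a=r.capture("side");b=r.capture("top")
# predicted lid plate corners / case rim corners
cv2.imwrite("pics/raw_s4.png",a)
o=s["tcp_pos"]-[0,0,.0181]; z=o[2]
k=6; g=cv2.resize(a[130:230,280:400],None,fx=k,fy=k,interpolation=cv2.INTER_CUBIC)
def mk(P,col):
    for q in P:
        u=(w2p("side",q)[0]-[279.5,129.5])*k; cv2.drawMarker(g,tuple(int(v) for v in u),col,1,10,1)
def cor(x,y,yaw,z,hx=.06,hy=.085):
    c,s_=np.cos(yaw),np.sin(yaw); return [(x+c*i-s_*j,y+s_*i+c*j,z) for i in(hx,-hx) for j in(hy,-hy)]
mk(cor(.5315,-.2282,np.radians(7.2),.08),(0,0,255))
mk(cor(o[0],o[1],np.radians(s["eef_rot"][2]+90),z+.008),(0,255,0))
cv2.imwrite("pics/s4.png",g)
```

```text
[ 0.52830894 -0.22839824  0.11829238] [ 1.79582235e+02  1.63426039e-01 -8.30349274e+01]
```

View pics/s4.png

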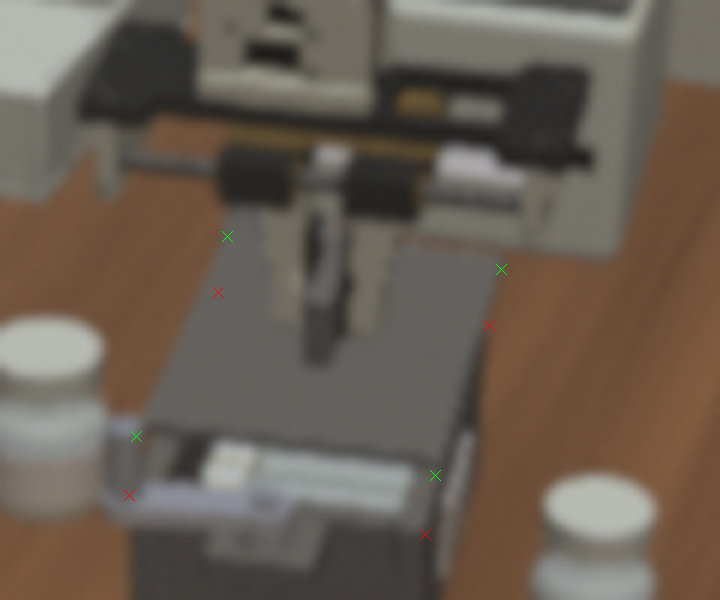

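Run:
```python
from h import *
s=r.get_state(); print(s["tcp_pos"],s["eef_rot"]); a=r.capture("side");b=r.capture("top")
o=s["tcp_pos"]-[0,0,.0181]
def cor(x,y,yaw,z,hx=.06,hy=.085):
    c,s_=np.cos(yaw),np.sin(yaw); return [(x+c*i-s_*j,y+s_*i+c*j,z) for i in(hx,-hx) for j in(hy,-hy)]
def pan(im,cam,x0,y0,x1,y1,k):
    g=cv2.resize(im[y0:y1,x0:x1],None,fx=k,fy=k,interpolation=cv2.INTER_LANCZOS4)
    g=cv2.convertScaleAbs(g,alpha=1.4)
    for P,col in((cor(.5315,-.2282,np.radians(7.2),.08),(0,0,255)),(cor(o[0],o[1],np.radians(s["eef_rot"][2]+90),o[2]+.008),(0,255,0)),(cor(o[0],o[1],np.radians(s["eef_rot"][2]+90),o[2]+.014),(255,255,0))):
        for q in P:
            u=(w2p(cam,q)[0]-[x0-.5,y0-.5])*k; cv2.drawMarker(g,tuple(int(v) for v in u),col,1,8,1)
    return g
A=pan(b,"top",365,180,475,262,7)[:,:770]; 
B=np.hstack([pan(a,"side",294,188,332,230,10)[:420,:380],pan(a,"side",338,188,376,230,10)[:420,:380]])
cv2.imwrite("pics/t5.png",A); cv2.imwrite("pics/s5.png",B)
```

```text
[ 0.53102749 -0.22894149  0.122189  ] [ 1.79887193e+02  1.72600169e-02 -8.29462608e+01]
```

View pics/t5.png

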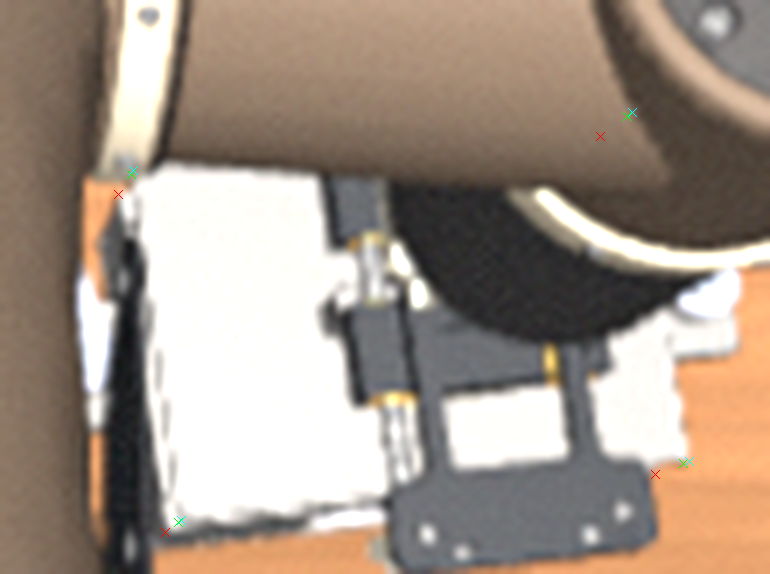

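In the top view the lid corners sit on their predictions ((175,525) against (180,521), and (688,462)). The lid is therefore about 1 mm from the case centre, well inside the 4 mm play. Lowering slowly.

Request:
servo_tool(targets=[{"dx":0.05,"dy":0.05,"dz":-0.5,"spin":0,"grip":5},{"dx":0.05,"dy":0.05,"dz":-1,"spin":0,"grip":5},{"dx":0.05,"dy":0.05,"dz":-1.4,"spin":0,"grip":5},{"dx":0.05,"dy":0.05,"dz":-1.7,"spin":0,"grip":5},{"dx":0.05,"dy":0.05,"dz":-2,"spin":0,"grip":5},{"dx":0.05,"dy":0.05,"dz":-2.2,"spin":0,"grip":5},{"dx":0.05,"dy":0.05,"dz":-2.4,"spin":0,"grip":5},{"dx":0.05,"dy":0.05,"dz":-2.6,"spin":0,"grip":5},{"dx":0.05,"dy":0.05,"dz":-2.7,"spin":0,"grip":5},{"dx":0.05,"dy":0.05,"dz":-2.7,"spin":0,"grip":5}])

```text
time_s: 13.32
tcp_pos: [0.532, -0.2284, 0.0953]
eef_rot: [180.0, 0.0, -83.0]
contact_force: [-0.0, -1.1, -1.3]
gripper_width: 0.012
```

Request:
servo_tool(targets=[{"dx":0,"dy":0,"dz":-0.08,"spin":0,"grip":5},{"dx":0,"dy":0,"dz":-0.16,"spin":0,"grip":5},{"dx":0,"dy":0,"dz":-0.24,"spin":0,"grip":5},{"dx":0,"dy":0,"dz":-0.32,"spin":0,"grip":5},{"dx":0,"dy":0,"dz":-0.4,"spin":0,"grip":5},{"dx":0,"dy":0,"dz":-0.45,"spin":0,"grip":5},{"dx":0,"dy":0,"dz":-0.5,"spin":0,"grip":5},{"dx":0,"dy":0,"dz":-0.52,"spin":0,"grip":5},{"dx":0,"dy":0,"dz":-0.52,"spin":0,"grip":5},{"dx":0,"dy":0,"dz":-0.52,"spin":0,"grip":5}])

```text
time_s: 14.15
tcp_pos: [0.5321, -0.2285, 0.0904]
eef_rot: [-180.0, -0.0, -83.0]
contact_force: [-0.1, 1.4, -2.4]
gripper_width: 0.0117
```

Request:
servo_tool(targets=[{"dx":0,"dy":0,"dz":-0.02,"spin":0,"grip":5},{"dx":0,"dy":0,"dz":-0.04,"spin":0,"grip":5},{"dx":0,"dy":0,"dz":-0.06,"spin":0,"grip":5},{"dx":0,"dy":0,"dz":-0.08,"spin":0,"grip":5},{"dx":0,"dy":0,"dz":-0.1,"spin":0,"grip":5},{"dx":0,"dy":0,"dz":-0.1,"spin":0,"grip":5},{"dx":0,"dy":0,"dz":-0.1,"spin":0,"grip":5},{"dx":0,"dy":0,"dz":-0.1,"spin":0,"grip":5},{"dx":0,"dy":0,"dz":-0.1,"spin":0,"grip":5},{"dx":0,"dy":0,"dz":-0.1,"spin":0,"grip":5}])

```text
time_s: 14.98
tcp_pos: [0.5321, -0.2285, 0.0901]
eef_rot: [-180.0, -0.0, -82.9]
contact_force: [-3.6, 1.4, 5.1]
gripper_width: 0.0117
```

Request:
servo_tool(targets=[{"dx":0,"dy":0,"dz":0,"spin":0,"grip":40},{"dx":0,"dy":0,"dz":0,"spin":0,"grip":40},{"dx":0,"dy":0,"dz":0,"spin":0,"grip":40},{"dx":0,"dy":0,"dz":1,"spin":0,"grip":50},{"dx":0,"dy":0,"dz":4,"spin":0,"grip":50},{"dx":0,"dy":0,"dz":7,"spin":-0.1,"grip":50},{"dx":1,"dy":-1.5,"dz":8,"spin":-0.22,"grip":50},{"dx":2,"dy":-3,"dz":8,"spin":-0.34,"grip":50},{"dx":3,"dy":-4.5,"dz":8,"spin":-0.46,"grip":50},{"dx":4,"dy":-6,"dz":8,"spin":-0.58,"grip":50}])

```text
time_s: 15.82
tcp_pos: [0.5728, -0.2891, 0.1708]
eef_rot: [-179.9, 0.0, -116.5]
contact_force: [0.2, 0.5, 0.2]
gripper_width: 0.0437
```

Request:
servo_tool(targets=[{"dx":0.5,"dy":-1,"dz":0,"spin":-0.12,"grip":50},{"dx":1,"dy":-2,"dz":0,"spin":-0.24,"grip":50},{"dx":1.5,"dy":-3,"dz":0,"spin":-0.36,"grip":50},{"dx":2,"dy":-4,"dz":0,"spin":-0.48,"grip":50},{"dx":2.9,"dy":-4.7,"dz":0,"spin":-0.6,"grip":50},{"dx":2.9,"dy":-4.7,"dz":0,"spin":-0.72,"grip":50},{"dx":2.9,"dy":-4.7,"dz":0,"spin":-0.84,"grip":50},{"dx":2.9,"dy":-4.7,"dz":0,"spin":-0.96,"grip":50},{"dx":2.9,"dy":-4.7,"dz":0,"spin":-1.08,"grip":50},{"dx":2.9,"dy":-4.7,"dz":0,"spin":-1.12,"grip":50}])

```text
time_s: 16.65
tcp_pos: [0.6011, -0.3356, 0.17]
eef_rot: [-180.0, 0.0, 179.2]
contact_force: [0.3, 0.6, 0.7]
gripper_width: 0.0438
```

Request:
servo_tool(targets=[{"dx":0,"dy":0,"dz":-2.2,"spin":0,"grip":50},{"dx":0,"dy":0,"dz":-4.4,"spin":0,"grip":50},{"dx":0,"dy":0,"dz":-6,"spin":0,"grip":50},{"dx":0,"dy":0,"dz":-6.7,"spin":0,"grip":50},{"dx":0,"dy":0,"dz":-6.7,"spin":0,"grip":30},{"dx":0,"dy":0,"dz":-6.7,"spin":0,"grip":10},{"dx":0,"dy":0,"dz":-6.7,"spin":0,"grip":10},{"dx":0,"dy":0,"dz":-6.7,"spin":0,"grip":10},{"dx":0,"dy":0,"dz":-6.7,"spin":0,"grip":10},{"dx":0,"dy":0,"dz":-6.7,"spin":0,"grip":10}], squeeze=6)

```text
time_s: 17.48
tcp_pos: [0.6016, -0.3356, 0.1035]
eef_rot: [-180.0, 0.1, 179.7]
contact_force: [0.3, -0.1, 3.0]
gripper_width: 0.0136
```

Request:
servo_tool(targets=[{"dx":-0.06,"dy":0.64,"dz":0,"spin":0.114,"grip":10},{"dx":-0.16,"dy":1.27,"dz":0,"spin":0.229,"grip":10},{"dx":-0.33,"dy":1.88,"dz":0,"spin":0.343,"grip":10},{"dx":-0.56,"dy":2.47,"dz":0,"spin":0.458,"grip":10},{"dx":-0.86,"dy":3.03,"dz":0,"spin":0.572,"grip":10},{"dx":-1.23,"dy":3.55,"dz":0,"spin":0.687,"grip":10},{"dx":-1.65,"dy":4.02,"dz":0,"spin":0.8,"grip":10},{"dx":-2.12,"dy":4.45,"dz":0,"spin":0.916,"grip":10},{"dx":-2.64,"dy":4.82,"dz":0,"spin":1.03,"grip":10},{"dx":-3.19,"dy":5.12,"dz":0,"spin":1.145,"grip":10}])

```text
time_s: 18.32
tcp_pos: [0.5695, -0.2848, 0.1034]
eef_rot: [-179.9, -0.0, -114.4]
contact_force: [-0.4, -4.0, 1.5]
gripper_width: 0.0138
```

Request:
servo_tool(targets=[{"dx":-0.59,"dy":0.25,"dz":0,"spin":0.114,"grip":10},{"dx":-1.2,"dy":0.42,"dz":0,"spin":0.229,"grip":10},{"dx":-1.83,"dy":0.52,"dz":0,"spin":0.343,"grip":10},{"dx":-2.46,"dy":0.55,"dz":0,"spin":0.458,"grip":10},{"dx":-3.1,"dy":0.5,"dz":0,"spin":0.572,"grip":10},{"dx":-3.1,"dy":0.5,"dz":0,"spin":0.572,"grip":10},{"dx":-3.1,"dy":0.5,"dz":0,"spin":0.572,"grip":10},{"dx":-3.1,"dy":0.5,"dz":0,"spin":0.572,"grip":10},{"dx":-3.1,"dy":0.5,"dz":0,"spin":0.572,"grip":50},{"dx":-3.1,"dy":0.5,"dz":0,"spin":0.572,"grip":50}])

```text
time_s: 19.15
tcp_pos: [0.5381, -0.2791, 0.1026]
eef_rot: [-180.0, 0.0, -82.0]
contact_force: [-0.9, 0.5, -0.1]
gripper_width: 0.0222
```

Request:
servo_tool(targets=[{"dx":0,"dy":0,"dz":0,"spin":0,"grip":50},{"dx":0,"dy":0,"dz":1,"spin":0,"grip":50},{"dx":0,"dy":0,"dz":4,"spin":0,"grip":50},{"dx":0,"dy":0,"dz":6.5,"spin":0.1,"grip":50},{"dx":0.5,"dy":2,"dz":6.5,"spin":0.22,"grip":50},{"dx":1,"dy":5,"dz":6.5,"spin":0.34,"grip":50},{"dx":1.5,"dy":8,"dz":6.5,"spin":0.46,"grip":50},{"dx":2,"dy":11,"dz":6.5,"spin":0.58,"grip":50},{"dx":2.5,"dy":14,"dz":6.5,"spin":0.7,"grip":50},{"dx":3.15,"dy":17,"dz":6.5,"spin":0.82,"grip":50}])

```text
time_s: 19.98
tcp_pos: [0.5696, -0.1077, 0.1684]
eef_rot: [-180.0, -0.0, -34.7]
contact_force: [0.4, 0.3, 1.0]
gripper_width: 0.044
```

Request:
servo_tool(targets=[{"dx":0,"dy":0,"dz":0,"spin":0.12,"grip":50},{"dx":0,"dy":0,"dz":0,"spin":0.24,"grip":50},{"dx":0,"dy":0,"dz":0,"spin":0.36,"grip":50},{"dx":0,"dy":0,"dz":0,"spin":0.48,"grip":50},{"dx":0,"dy":0,"dz":0,"spin":0.6,"grip":50},{"dx":0,"dy":0,"dz":0,"spin":0.72,"grip":50},{"dx":0,"dy":0,"dz":0,"spin":0.84,"grip":50},{"dx":0,"dy":0,"dz":0,"spin":0.88,"grip":50},{"dx":0,"dy":0,"dz":0,"spin":0.88,"grip":50},{"dx":0,"dy":0,"dz":0,"spin":0.88,"grip":50}])

```text
time_s: 20.82
tcp_pos: [0.5698, -0.1091, 0.168]
eef_rot: [180.0, -0.0, 15.3]
contact_force: [-0.1, 0.6, -0.7]
gripper_width: 0.0438
```

Request:
servo_tool(targets=[{"dx":0,"dy":0,"dz":-2.2,"spin":0,"grip":50},{"dx":0,"dy":0,"dz":-4.4,"spin":0,"grip":50},{"dx":0,"dy":0,"dz":-6,"spin":0,"grip":50},{"dx":0,"dy":0,"dz":-6.5,"spin":0,"grip":50},{"dx":0,"dy":0,"dz":-6.5,"spin":0,"grip":30},{"dx":0,"dy":0,"dz":-6.5,"spin":0,"grip":10},{"dx":0,"dy":0,"dz":-6.5,"spin":0,"grip":10},{"dx":0,"dy":0,"dz":-6.5,"spin":0,"grip":10},{"dx":0,"dy":0,"dz":-6.5,"spin":0,"grip":10},{"dx":0,"dy":0,"dz":-6.5,"spin":0,"grip":10}])

```text
time_s: 21.65
tcp_pos: [0.5702, -0.1092, 0.1032]
eef_rot: [180.0, -0.1, 15.4]
contact_force: [-0.3, 0.6, 3.2]
gripper_width: 0.0141
```

Request:
servo_tool(targets=[{"dx":0.12,"dy":-0.59,"dz":0,"spin":-0.113,"grip":10},{"dx":0.17,"dy":-1.18,"dz":0,"spin":-0.225,"grip":10},{"dx":0.17,"dy":-1.78,"dz":0,"spin":-0.338,"grip":10},{"dx":0.11,"dy":-2.38,"dz":0,"spin":-0.451,"grip":10},{"dx":-0.05,"dy":-2.96,"dz":0,"spin":-0.564,"grip":10},{"dx":-0.27,"dy":-3.52,"dz":0,"spin":-0.676,"grip":10},{"dx":-0.51,"dy":-4.08,"dz":0,"spin":-0.789,"grip":10},{"dx":-0.85,"dy":-4.58,"dz":0,"spin":-0.902,"grip":10},{"dx":-1.25,"dy":-5.04,"dz":0,"spin":-1.014,"grip":10},{"dx":-1.66,"dy":-5.5,"dz":0,"spin":-1.127,"grip":10}])

```text
time_s: 22.48
tcp_pos: [0.5525, -0.1638, 0.1029]
eef_rot: [-180.0, 0.0, -49.5]
contact_force: [-3.6, 6.6, 4.6]
gripper_width: 0.0138
```

Request:
servo_tool(targets=[{"dx":-0.5,"dy":-0.36,"dz":0,"spin":-0.113,"grip":10},{"dx":-1.03,"dy":-0.66,"dz":0,"spin":-0.225,"grip":10},{"dx":-1.58,"dy":-0.96,"dz":0,"spin":-0.338,"grip":10},{"dx":-2.17,"dy":-1.13,"dz":0,"spin":-0.451,"grip":10},{"dx":-2.78,"dy":-1.25,"dz":0,"spin":-0.575,"grip":10},{"dx":-2.78,"dy":-1.25,"dz":0,"spin":-0.575,"grip":10},{"dx":-2.78,"dy":-1.25,"dz":0,"spin":-0.575,"grip":10},{"dx":-2.78,"dy":-1.25,"dz":0,"spin":-0.575,"grip":10},{"dx":-2.78,"dy":-1.25,"dz":0,"spin":-0.575,"grip":50},{"dx":-2.78,"dy":-1.25,"dz":0,"spin":-0.575,"grip":50}])

```text
time_s: 23.32
tcp_pos: [0.5255, -0.1767, 0.1027]
eef_rot: [-180.0, -0.0, -82.1]
contact_force: [0.3, 0.9, -0.1]
gripper_width: 0.0219
```

Request:
servo_tool(targets=[{"dx":0,"dy":0,"dz":0,"spin":0,"grip":50},{"dx":0,"dy":0,"dz":1,"spin":0,"grip":50},{"dx":0,"dy":0,"dz":4,"spin":0,"grip":50},{"dx":0,"dy":0,"dz":8,"spin":0,"grip":50},{"dx":-1,"dy":3,"dz":11,"spin":0,"grip":50},{"dx":-2,"dy":7,"dz":13,"spin":0,"grip":50},{"dx":-3,"dy":11,"dz":13,"spin":0,"grip":50},{"dx":-4,"dy":15,"dz":13,"spin":0,"grip":50},{"dx":-5,"dy":19,"dz":13,"spin":0,"grip":50},{"dx":-6,"dy":23,"dz":13,"spin":0,"grip":50}])

```text
time_s: 24.15
tcp_pos: [0.4654, 0.051, 0.2337]
eef_rot: [-179.9, 0.0, -82.1]
contact_force: [2.0, 0.3, 1.1]
gripper_width: 0.0438
```

Run:
```python
from h import *
print(r.get_state()["tcp_pos"])
a=r.capture("side");b=r.capture("top");cv2.imwrite("pics/raw_s6.png",a);cv2.imwrite("pics/raw_t6.png",b)
f=lambda i,x0,y0,x1,y1,k:cv2.resize(i[y0:y1,x0:x1],None,fx=k,fy=k,interpolation=cv2.INTER_CUBIC)
A=f(b,365,185,475,265,7); cv2.imwrite("pics/t6.png",A)
```

```text
[0.46543505 0.05102671 0.23367999]
```

View pics/t6.png

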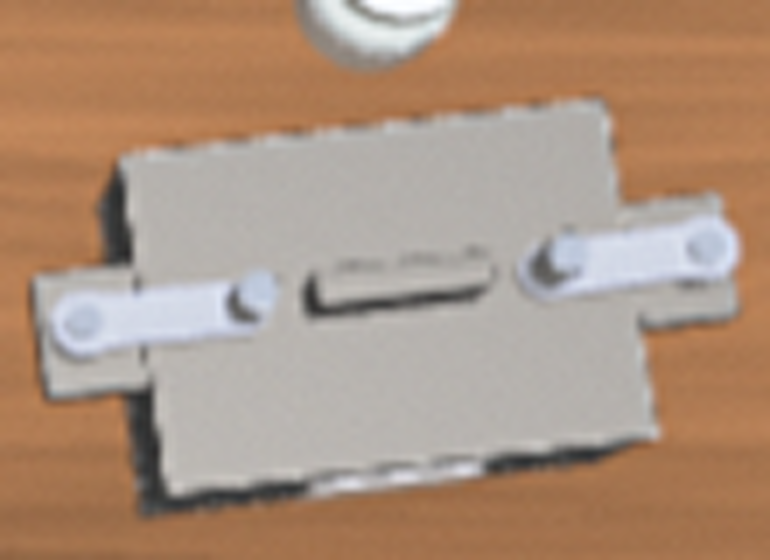

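The lid is square on the case and both bars point inwards: left from (82,321) to (260,290), right from (708,246) to (568,253). I'll check the angles and whether anything else moved.

Run:
```python
from h import *
t=lambda x,y:(x/7+365-.43,y/7+185-.43)
PL,PR=p2w("top",[t(82,321),t(708,246)],.0975); KL,KR=p2w("top",[t(260,290),t(568,253)],.1295)
an=lambda d:np.degrees(np.arctan2(d[1],d[0]))
ax=an(PL-PR); print("case yaw",ax-90,"L",an(KL-PL)-(ax-180),"R",an(KR-PR)-ax,"r",np.linalg.norm(KL-PL),np.linalg.norm(KR-PR))
a0,a1=cv2.imread("pics/side0.png"),cv2.imread("pics/raw_s6.png")
b0,b1=cv2.imread("pics/top0.png"),cv2.imread("pics/raw_t6.png")
def bars(img):
    pass
C=np.zeros((560,790,3),np.uint8)
f=lambda i,x0,y0,x1,y1,k:cv2.resize(i[y0:y1,x0:x1],None,fx=k,fy=k,interpolation=cv2.INTER_CUBIC)
A=f(a1,290,150,400,250,5); C[:500,:395]=A[:,:395]
B=f(b1,165,130,465,345,1.3)[:,:390]; C[:B.shape[0],398:398+B.shape[1]]=B
D=f(cv2.absdiff(b0,b1)*2,165,130,465,345,1.3)[:,:390]; C[280:280+D.shape[0],398:398+D.shape[1]]=D
cv2.imwrite("pics/fin.png",C)
```

```text
case yaw 7.204004931266297 L -1.8495482018308849 R 1.8119501025757643 r 0.05620874105536851 0.05637049736889467
```

View pics/fin.png

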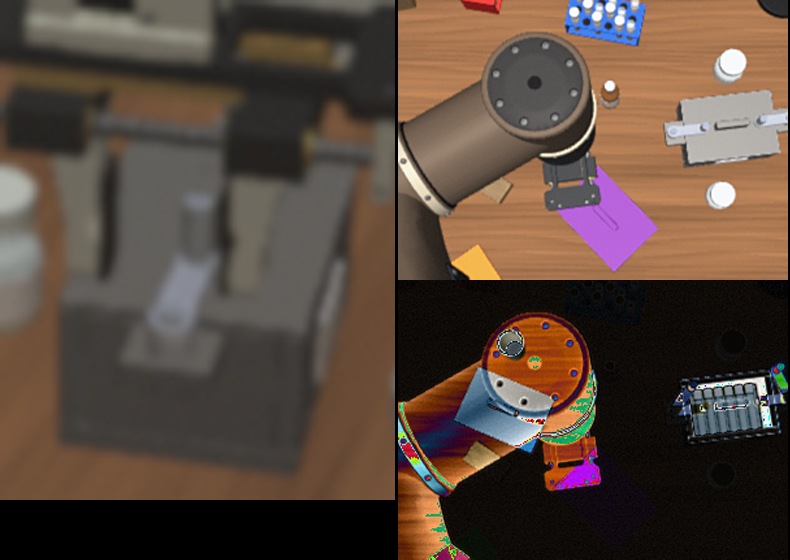

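The bottle, jars and rack show no difference from the start. One last numeric check on the cup and slide box in the side image, then I'll hand in.

Run:
```python
from h import *
r.capture("side"); a0,a1=cv2.imread("pics/side0.png"),cv2.imread("pics/raw_s6.png")
for n,(x0,y0,x1,y1) in{"cup":(190,282,224,322),"box":(295,342,330,372)}.items():
    print(n,cv2.absdiff(a0,a1)[y0:y1,x0:x1].mean(),[(round(d["p"],2),d["extent"]) for d in r.cut_out({"box":"slide_box"}.get(n,n),"side")[:1]])
print(r.get_state()["time_s"]); r.close_job()
```

```text
cup 5.241911764705883 [(0.93, [196.1, 286.0, 222.9, 322.3])]
box 4.723174603174603 [(0.78, [284.1, 334.6, 328.6, 372.8])]
24.4
the job is handed in; nothing more can be done
```

The case is closed and the job is handed in at 24.4 s. The lid is fully down and right way up, and both turnbuttons are swung inwards over it. Both turnbuttons were in the way at the start (left +47°, right −72°). I swung them clear first, then carried the lid across by its rib, lowered it until it made contact, and closed both buttons.

- **Lid:** when I released it, the height matched the fully seated position to within about 1 mm, with about 5 N upward on the tool. The top picture shows it square on the case.
- **Turnbuttons:** measured about 1.8° off straight inwards on each side, both leaning towards the robot, which is close to what the pictures can resolve.
- **Other objects:** the bottle, both jars and the rack show no change in the top picture. The arm hid the cup and slide box from above. In the side picture they differ only slightly from the start (by about 5 grey levels on average), with no clear sign of movement.
- **Disagreements:** the two cameras differed by 2–3 mm on where the case is, inside the lid's 4 mm of play. My first two move commands were refused for missing fields, so nothing moved.

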